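Pack the second layer of a picnic crate

ROBOT

A 6-joint arm with a two-finger parallel gripper is mounted at the origin on a cart in front of the work surface, level with it; the furniture and walls round the work are solid. World frame = base frame: x ahead of the robot, y to its left, z up, the work surface at z = 0. Lengths are in m, angles in rad, forces in N, time in s.
With the tool pointing down it reaches from about 0.35 to 0.85 m from the base axis. Payload 8.1 kg.
Tool frame: the origin (TCP) lies at the very end of the fingers, on their centre line; the grasp point (between the pads) lies 19 mm behind it; z points along the fingers, y is the line along which they close (so a half turn about z gives the same grasp; the last joint's range is limited). The gripper opens to 93 mm and grips with 3 to 60 N. Pads are 15 mm wide; open, the fingers measure 128 mm over their backs; the gripper's body (75 mm by 188 mm) begins 65 mm behind the grasp point.
Start: joints at [-1.332, 0.13, 1.488, -0, 1.523, -0.085], TCP at [0.191, -0.569, 0.219] pointing down, gripper open.
Joint ranges: [-2.96, 2.96], [-0.89, 2.26], [0.02, 2.5], [-1.34, 4.48], [0, 2.73], [-2.66, 2.66]. Speed limits (rad/s): [2.39, 2.39, 2.79, 3.14, 3.14, 3.14].

INTERFACE

Orientations are given as a rotation vector (axis times angle).
In Python, from plant import robot, imaging gives the robot as it stands.
- The arm moves only by the tool jog_arm, never from a script. Its argument "rows" is a list of rows, each a list of 2 entries, a list of its own where there are three numbers: the shift along the tool's x, y, z each as a share of 0.2 m, from -1 to 1, then the turn, a rotation vector about the tool's x, y, z each as a share of pi/2 rad, from -1 to 1. A call has 1 to 5 rows; each row is the pose to reach, as a shift and turn from the pose commanded when the call began, along the tool's axes at that moment; what a row does not reach only later rows make up. A row lasts 1/10 s, in which the tool goes at most 50 mm and 8.59 degrees, less where a joint would pass 70% of its speed; a pose out of reach is approached as far as the arm can. A call with a number of a shift or a turn outside -1 to 1 is refused whole. A call with a gripper value outside its range is refused whole. "hand" is the closure, from -1 (fully open) to 1 (shut), set as the call begins (left out, the last holds). The fingers move at their own pace and stop on an object; "squeeze" is the grip in N (left out, the last holds). Time passes only in rows, so rows that repeat a pose let the fingers close. It gives the time, the measured TCP pose, the force, the opening and the grip force at its end, in the units of the state.
- robot.read_state(): the state, without advancing time (a new reading comes with each control period).
- imaging.read_camera(name): name is "scene" or "top" or "wrist"; returns a dict with "frame" (384x512x3 uint8, red, green, blue), "vertical_fov" (degrees; the focal length in pixels is half the picture's height over the tangent of half this angle, whatever the lens; pixels are square), "cx", "cy" (the principal point, pixels), "k1" (the pictures are not rectified: a ray, as slopes to the right and down, at radius r is drawn at 1 + k1 r^2 times it, then the intrinsics apply), "R" (3x3) and "t" (3): a world point X has camera coordinates R X + t. Camera axes: x right, y down, z forward; pixel columns grow to the right and rows downward; lengths in m; the calibration is good to about 2 mm. A picture is of the moment at which its call begins. There is no depth.
- robot.close_job(): hands the job in; it is judged then, once.
The state is a dict: "t": time; "q": joint angles; "dq": joint speeds; "joint_torque": joint torques, N m; "tool_pos": TCP position; "orientation": TCP orientation; "force": force on the tool from outside, world axes, zero at the start; "wrist_torque": the same for the moment, N m; "opening": finger opening in m; "gripper_force": force on a finger pad.
Only numpy, scipy, OpenCV 4.12 (cv2) and the standard library are available. Lean on these libraries where they do the work, as an engineer would, in place of code of your own. Each camera call takes 0.05 s, during which the arm holds its last target. There are 200 camera calls.

TASK

Lay the wooden divider flat on the four yoghurt pots in the crate, setting it down rather than dropping it. Then stand the salt and the pepper shaker upright on the divider in a neat row: both on the same side of the grip bar, side by side along it, about midway between the bar and the edge of the board, and a finger's width apart. Leave the pots standing, and the taller spice jar where it is.

Things in the scene. Friction and masses are not known exactly. Their poses are not given: they have to be found in the camera images.
- crate: open slatted wooden crate, fixed to the table, 190 x 190 mm outside (206 mm in x over the corner battens), 95 mm high, walls 6 mm thick (178 x 178 mm inside), floor 6 mm thick; origin at the centre of its underside, x and y along its sides, z up. The tops of the four pots inside are 75 mm above the origin, 20 mm below the rim
- tub_0: printed white yoghurt pot with a foil lid, 70 mm across the lid, 69 mm high, 0.12 kg; origin at the centre of its underside, z up; it stands loose on the crate floor with three like it
- tub_1: printed white yoghurt pot with a foil lid, 70 mm across the lid, 69 mm high, 0.12 kg; origin at the centre of its underside, z up; it stands loose on the crate floor with three like it
- tub_2: printed white yoghurt pot with a foil lid, 70 mm across the lid, 69 mm high, 0.12 kg; origin at the centre of its underside, z up; it stands loose on the crate floor with three like it
- tub_3: printed white yoghurt pot with a foil lid, 70 mm across the lid, 69 mm high, 0.12 kg; origin at the centre of its underside, z up; it stands loose on the crate floor with three like it
- divider: square plywood board 164 x 164 x 6 mm, 0.22 kg, lying on the table, with a wooden grip bar along the middle of its top: 14 mm wide (x), 90 mm long (y), from 6 to 34 mm above the underside; origin at the centre of the underside, z up. It fits into the crate with 7 mm of play all round, either square way round. The free strip on each side of the bar is 75 mm wide (x from 7 to 82 mm)
- salt_shaker: glass shaker with a grey metal top, filled white, 44 mm across, 90 mm high (body 44 mm wide up to 66 mm, domed top 34 mm wide above that), about 0.1 kg; origin at the centre of its underside, z up
- pepper_shaker: glass shaker with a grey metal top, filled grey, 44 mm across, 90 mm high (body 44 mm wide up to 66 mm, domed top 34 mm wide above that), about 0.1 kg; origin at the centre of its underside, z up
- spice_jar: taller slim spice jar with a flat cap, 42 mm across, 106 mm high; not part of the job; origin at the centre of its underside
Mind the look-alikes: they are no part of the job. Leave any blue look-alike of the pepper_shaker alone.

How it is judged:
By the outcome, as a careful person would: the job done as asked, in the order asked, and still so for the second after the job is handed in, with the robot touching nothing.
It also fails if it takes over 72 s, if anything falls off the work surface, if the arm or the gripper's body presses on something with over 40 N, if the wrist force passes 120 N, or if a joint passes its speed limit or range.

## Working session

There is one attempt and no reset: what is moved stays moved. The work goes in short steps, Python scripts to look and compute and a tool call to move; the robot and the scene stay as the last step left them, time stands still between calls to the robot, and variables do not carry over. Pictures are saved under pics/ and viewed, at most 10 in all, crops included, and the job is handed in when it is done.

Besides the shell and the picture viewer there is one more tool, called by a JSON object that holds its "op" and its "data". jog_arm: Moves the arm, as the interface text tells. Its arguments: {"type":"object","properties":{"rows":{"type":"array"},"hand":{"type":"number"},"squeeze":{"type":"number"}},"required":["rows"]}

```bash
mkdir -p pics; ls
cat > h.py <<'E'
import numpy as np,cv2,pickle
from plant import robot,imaging
def snap(n,tag):
    d=imaging.read_camera(n); pickle.dump(d,open(f'pics/{tag}.pkl','wb'))
    cv2.imwrite(f'pics/{tag}.png',d['frame'][:,:,::-1]); return d
def load(tag): return pickle.load(open(f'pics/{tag}.pkl','rb'))
def K(d):
    f=d['frame'].shape[0]/2/np.tan(np.radians(d['vertical_fov'])/2)
    return np.array([[f,0,d['cx']],[0,f,d['cy']],[0,0,1.]]),np.array([d['k1'],0,0,0.])
def ray(d,uv):
    k,D=K(d); p=cv2.undistortPoints(np.array([[uv]],float),k,D)[0,0]
    R=np.array(d['R']);return -R.T@np.array(d['t']),R.T@np.array([p[0],p[1],1])
def onz(d,uv,z):
    c,r=ray(d,uv); return c+r*(z-c[2])/r[2]
def tri(*obs):
    A=np.zeros((3,3));b=np.zeros(3);L=[]
    for d,uv in obs:
        c,r=ray(d,uv);r=r/np.linalg.norm(r);P=np.eye(3)-np.outer(r,r);A+=P;b+=P@c;L.append((P,c))
    x=np.linalg.solve(A,b); return x,[np.linalg.norm(P@(x-c)) for P,c in L]
def proj(d,X):
    k,D=K(d);R=np.array(d['R'],float);return cv2.projectPoints(np.array(X,float).reshape(-1,3),cv2.Rodrigues(R)[0],np.array(d['t'],float),k,D)[0][:,0]
E
python3 - <<'E'
from h import *
a=snap('scene','s0');b=snap('top','t0')
for d in(a,b): print(d['vertical_fov'],d['k1'],ray(d,(256,192)))
A=cv2.imread('pics/s0.png');B=cv2.imread('pics/t0.png')
for n,i in(('s0b',A),('t0b',B)): cv2.imwrite(f'pics/{n}.png',cv2.resize(i,(800,600),interpolation=cv2.INTER_CUBIC))
s=robot.read_state();print(s)
E
```

```text
pics
45.206448985780355 -0.08128803991096066 (array([0.16619535, 0.74931543, 0.87899063]), array([ 0.30503878, -0.66661471, -0.68017638]))
50.60619233811147 -0.13433421888949967 (array([ 0.31990297, -0.04938712,  1.32977241]), array([ 0.18118307,  0.02333523, -0.98329902]))
{'t': 0.1, 'q': array([-1.33237979e+00,  1.31093657e-01,  1.48917333e+00, -9.46362526e-07,
        1.52300087e+00, -8.54066784e-02]), 'dq': array([ 0.00033124, -0.00075084, -0.0014579 ,  0.00091156,  0.00126251,
       -0.00017946]), 'joint_torque': array([ 7.41346703e-04, -5.61341286e+01, -4.93095374e+01,  7.69483019e-02,
        2.90859723e-02, -5.40877772e-05]), 'tool_pos': array([ 0.19081055, -0.56830563,  0.21768594]), 'orientation': array([-3.09885512e+00, -5.06171595e-01,  2.02492008e-04]), 'force': array([0.61794979, 0.5093775 , 0.09710899]), 'wrist_torque': array([-0.05313001,  0.03668649,  0.01435919]), 'gripper_force': 0.0, 'opening': 0.09303871137741256}
```

View pics/s0b.png

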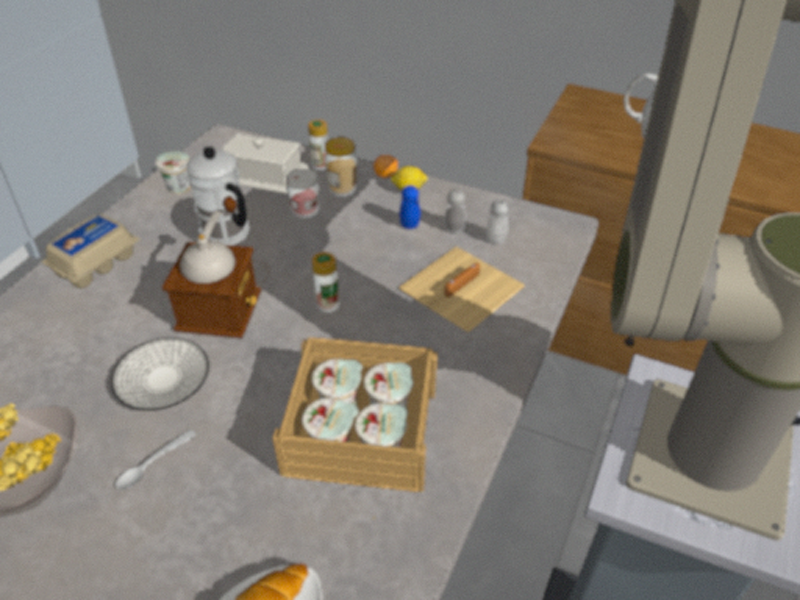

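View pics/t0b.png

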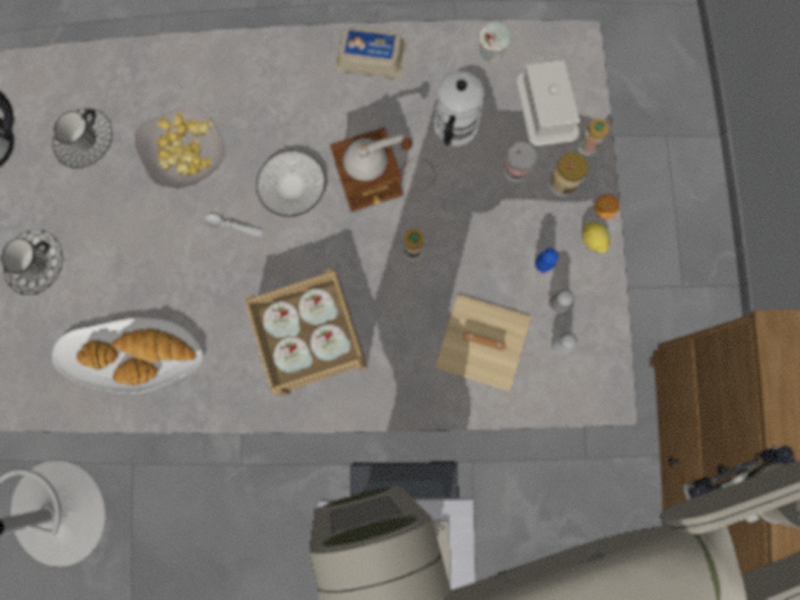

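Scene view (800-wide): crate ~(360,410), divider ~(462,288), and three shaker shapes: blue (410,207), grey (456,210), white (498,222). In the top view they are at (546,260), (562,300) and (567,342). Grey fits pepper, white fits salt, and blue is the look-alike. The spice jar stands at (325,283). Next I'll take enlarged crops to confirm.

Run:
```python
from h import *
A=cv2.imread('pics/s0.png');B=cv2.imread('pics/t0.png')
def c(i,x,y,n,s): return cv2.resize(i[y:y+n,x:x+n],None,fx=s,fy=s,interpolation=cv2.INTER_CUBIC)
def grid(m,x,y,s):
    for k in range(0,400//s,10):
        cv2.putText(m,str(x+k),(k*s,8),0,.3,(0,0,255),1);cv2.putText(m,str(y+k),(0,k*s+4),0,.3,(0,0,255),1)
        cv2.line(m,(k*s,10),(k*s,14),(0,0,255),1);cv2.line(m,(20,k*s),(24,k*s),(0,0,255),1)
    return m
cv2.imwrite('pics/m1.png',np.hstack([grid(c(A,247,115,100,4),247,115,4),grid(c(B,275,155,100,4),275,155,4)]))
cv2.imwrite('pics/m2.png',np.hstack([grid(c(A,178,213,100,4),178,213,4),grid(c(B,150,165,100,4),150,165,4)]))
```

```text
(no output)
```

View pics/m1.png

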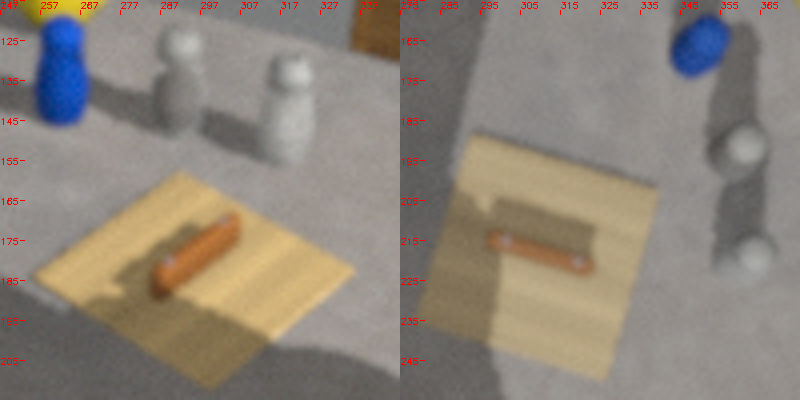

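View pics/m2.png

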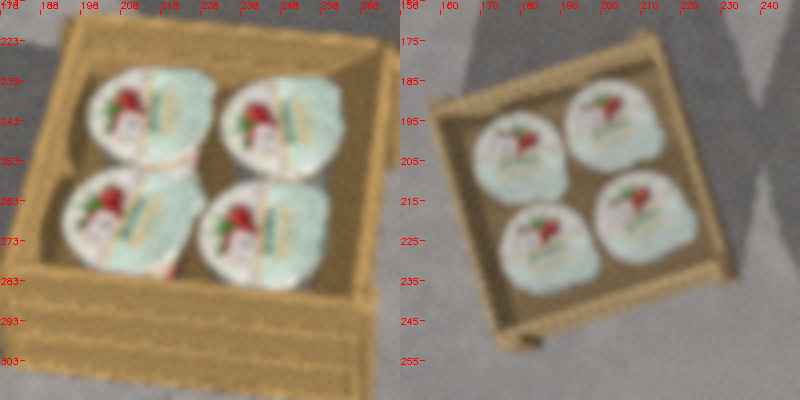

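Crop 1 confirms: the white-filled shaker is salt (scene 319,142; top 363,219), the grey one is pepper (scene 292,136; top 360,191), and blue is left alone. Crop 2 shows the crate rim and four standing pots.

```bash
cat > m.py <<'E'
from h import *
s=load('s0');t=load('t0')
def u(x,y,ox,oy): return ((x+.5)/4-.5+ox,(y+.5)/4-.5+oy)
S=lambda x,y:u(x,y,247,115); T=lambda x,y:u(x-400,y,275,155)
S2=lambda x,y:u(x,y,178,213); T2=lambda x,y:u(x-400,y,150,165)
if __name__=='__main__':
    np.set_printoptions(precision=4,suppress=True)
    print('div');P=[]
    for a,b in(((182,171),(472,133)),((355,268),(657,186)),((210,386),(605,380)),((35,272),(418,322))):
        x,e=tri((s,S(*a)),(t,T(*b)));P.append(x);print(x,e,onz(s,S(*a),.006),onz(t,T(*b),.006))
    P=np.array(P);print(P.mean(0),np.linalg.norm(P-np.roll(P,1,0),axis=1))
    for n,a,b in(('st1',(229,220),(507,242)),('st2',(168,261),(577,262))): print(n,tri((s,S(*a)),(t,T(*b))), onz(t,T(*b),.034), onz(s,S(*a),.034))
    for n,a,b in(('studswap',(229,220),(577,262)),('x',(168,261),(507,242)),('salt',(292,70),(755,250)),('pep',(185,43),(747,142))): print(n,tri((s,S(*a)),(t,T(*b))),onz(t,T(*b),.078),onz(s,S(*a),.078))
    print('salt base',onz(s,S(288,160),0),'pep',onz(s,S(178,132),0))
    print('crate')
    for a,b in(((70,18),(432,103)),((395,45),(655,35)),((375,297),(730,275)),((5,265),(508,340))):
        print(onz(t,T2(*b),.095),onz(s,S2(*a),.095))
    for b in((520,158),(613,127),(645,217),(550,249)): print('pot',onz(t,T2(*b),.075))
    for a in((150,117),(282,128),(262,235),(130,220)): print('pot s',onz(s,S2(*a),.075))
E
python3 m.py
```

```text
div
[ 0.5106 -0.1377  0.1363] [np.float64(0.03952274792097942), np.float64(0.039522747920979366)] [ 0.5228 -0.2923  0.006 ] [ 0.5753 -0.1398  0.006 ]
[ 0.4591 -0.305  -0.045 ] [np.float64(0.07579703134511827), np.float64(0.0757970313451183)] [ 0.3699 -0.2411  0.006 ] [ 0.5276 -0.2916  0.006 ]
[ 0.4212 -0.2496 -0.1488] [np.float64(0.048535037627415026), np.float64(0.048535037627414804)] [ 0.422  -0.0864  0.006 ] [ 0.3692 -0.2417  0.006 ]
[ 0.4713 -0.0649  0.1   ] [np.float64(0.06316445715708702), np.float64(0.06316445715708699)] [ 0.5757 -0.1412  0.006 ] [ 0.4195 -0.091   0.006 ]
[ 0.4656 -0.1893  0.0106] [0.0904 0.252  0.1237 0.3139]
st1 (array([ 0.4587, -0.1619,  0.0843]), [np.float64(0.015476497132163364), np.float64(0.015476497132163255)]) [ 0.4802 -0.1632  0.034 ] [ 0.4606 -0.221   0.034 ]
st2 (array([ 0.4857, -0.2211, -0.018 ]), [np.float64(0.01770826140756411), np.float64(0.017708261407564097)]) [ 0.4628 -0.2189  0.034 ] [ 0.4837 -0.1617  0.034 ]
studswap (array([ 0.4614, -0.219 ,  0.0356]), [np.float64(0.0013111043298554127), np.float64(0.001311104329855325)]) [ 0.458  -0.2132
[... 306 characters left out ...]
02)]) [ 0.4642 -0.353   0.078 ] [ 0.463  -0.3532  0.078 ]
pep (array([ 0.5489, -0.352 ,  0.0781]), [np.float64(0.000986206527770797), np.float64(0.000986206527770812)]) [ 0.5499 -0.3518  0.078 ] [ 0.548  -0.3522  0.078 ]
salt base [ 0.4562 -0.3465 -0.    ] pep [ 0.5459 -0.3437  0.    ]
crate
[0.559  0.2882 0.095 ] [0.612  0.1207 0.095 ]
[0.6094 0.1124 0.095 ] [0.4292 0.0602 0.095 ]
[0.4208 0.0547 0.095 ] [0.3695 0.2279 0.095 ]
[0.3737 0.225  0.095 ] [0.5526 0.2909 0.095 ]
pot [0.5172 0.2218 0.075 ]
pot [0.5405 0.1481 0.075 ]
pot [0.4688 0.1225 0.075 ]
pot [0.4449 0.1971 0.075 ]
pot s [0.5417 0.154  0.075 ]
pot s [0.4692 0.1296 0.075 ]
pot s [0.4464 0.203  0.075 ]
pot s [0.5163 0.2242 0.075 ]
```

```bash
cat > plan.py <<'E'
import sys,json
from h import *
from scipy.spatial.transform import Rotation as Ro
def Rt(yaw):  # closing (tool y) axis at yaw deg in world, tool down
    c,s=np.cos(np.radians(yaw)),np.sin(np.radians(yaw)); return np.array([[-s,c,0],[c,s,0],[0,0,-1.]])
def plan(wps,start=None):
    """wps: (x,y,z,yaw); prints per call the target in shares of 0.2 m and pi/2"""
    s=robot.read_state()
    p,R=(s['tool_pos'],Ro.from_rotvec(s['orientation']).as_matrix()) if start is None else (np.array(start[:3]),Rt(start[3]))
    for w in wps:
        q=np.array(w[:3]);d=R.T@(q-p);rv=Ro.from_matrix(R.T@Rt(w[3])).as_rotvec()
        n=max(np.linalg.norm(q-p)/.05,np.degrees(np.linalg.norm(rv))/8.59)
        a=np.round(d/.2,3);b=np.round(rv/(np.pi/2),3)
        print(a.tolist(),b.tolist(),'rows %.1f'%n, 'OVER' if max(abs(a).max(),abs(b).max())>1 else '')
        p=p+R@(a*.2);R=R@Ro.from_rotvec(b*np.pi/2).as_matrix()
E
python3 - <<'E'
from plan import *
plan([(.285,-.44,.25,-54),(.38,-.315,.25,-36),(.472,-.191,.25,-18.5)],(.191,-.569,.219,-71.47))
E
```

```text
[0.651, -0.462, -0.155] [0.0, 0.0, -0.194] rows 3.3 
[0.751, -0.227, 0.0] [0.0, 0.0, -0.2] rows 3.1 
[0.772, 0.008, 0.0] [0.0, 0.0, -0.195] rows 3.1
```

{"op": "jog_arm", "data": {"rows": [[[0.651, -0.462, -0.155], [0, 0, -0.194]], [[0.651, -0.462, -0.155], [0, 0, -0.194]], [[0.651, -0.462, -0.155], [0, 0, -0.194]], [[0.651, -0.462, -0.155], [0, 0, -0.194]]], "hand": -1, "squeeze": 25}}

```text
t: 0.5
tool_pos: [0.2875, -0.4368, 0.2507]
orientation: [2.986, 0.976, 0.002]
force: [0.4, -0.8, 0.8]
opening: 0.0931
gripper_force: 0.0
```

{"op": "jog_arm", "data": {"rows": [[[0.751, -0.227, 0], [0, 0, -0.2]], [[0.751, -0.227, 0], [0, 0, -0.2]], [[0.751, -0.227, 0], [0, 0, -0.2]], [[0.751, -0.227, 0], [0, 0, -0.2]]]}}

```text
t: 0.9
tool_pos: [0.382, -0.3111, 0.2493]
orientation: [-2.795, -1.433, -0.002]
force: [0.1, -0.6, -0.7]
opening: 0.0931
gripper_force: 0.0
```

{"op": "jog_arm", "data": {"rows": [[[0.772, 0.008, 0], [0, 0, -0.195]], [[0.772, 0.008, 0], [0, 0, -0.195]], [[0.772, 0.008, 0], [0, 0, -0.195]], [[0.772, 0.008, 0], [0, 0, -0.195]], [[0.772, 0.008, 0], [0, 0, -0.195]]]}}

```text
t: 1.4
tool_pos: [0.472, -0.1904, 0.2491]
orientation: [-2.547, -1.839, 0.001]
force: [-0.9, -0.6, -0.1]
opening: 0.0931
gripper_force: 0.0
```

Run:
```python
from plan import *
d=snap('wrist','w1');print(ray(d,(256,192)),robot.read_state()['tool_pos'])
P=[(0.472+np.cos(np.radians(-18.5))*a-np.sin(np.radians(-18.5))*b,-.191+np.sin(np.radians(-18.5))*a+np.cos(np.radians(-18.5))*b,z) for a,b,z in((0,45,.034),(0,-45,.034),(82,82,.006),(82,-82,.006),(-82,-82,.006),(-82,82,.006)) for a,b in[(a/1000,b/1000)]]
print(proj(d,P).round())
cv2.imwrite('pics/w1b.png',cv2.resize(d['frame'][:,:,::-1],(800,600)))
```

```text
(array([ 0.49634902, -0.11858623,  0.41674826]), array([-0.08546323, -0.25748007, -0.962498  ])) [ 0.47137625 -0.19140842  0.24914865]
[[256. 126.]
 [256. 203.]
 [327.  91.]
 [319. 224.]
 [192. 224.]
 [185.  91.]]
```

View pics/w1b.png

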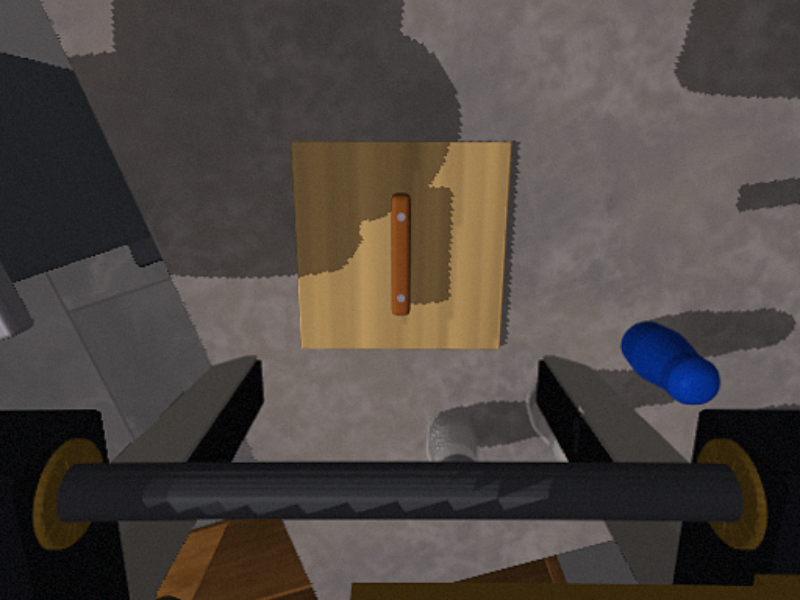

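The wrist view agrees with my estimate to about 2 px: board corners (292,141) to (501,348), bar from (401,194) to (401,315). Going for the grasp.

Run:
```python
from plan import *
plan([(.4725,-.191,.06,-18.5),(.4725,-.191,.0095,-18.5)])
```

```text
[0.004, 0.006, 0.946] [-0.001, 0.0, 0.001] rows 3.8 
[0.001, -0.0, 0.252] [0.0, 0.0, -0.0] rows 1.0
```

{"op": "jog_arm", "data": {"rows": [[[0.004, 0.006, 0.25], [0, 0, 0]], [[0.004, 0.006, 0.5], [0, 0, 0]], [[0.004, 0.006, 0.75], [0, 0, 0]], [[0.004, 0.006, 0.946], [0, 0, 0]], [[0.004, 0.006, 0.946], [0, 0, 0]]], "hand": -0.3}}

```text
t: 1.95
tool_pos: [0.4672, -0.1899, 0.0541]
orientation: [-2.543, -1.827, 0.009]
force: [-1.0, 0.3, -0.5]
opening: 0.0614
gripper_force: 0.0
```

{"op": "jog_arm", "data": {"rows": [[[0, 0, 0.08], [0, 0, 0]], [[0, 0, 0.16], [0, 0, 0]], [[0, 0, 0.24], [0, 0, 0]], [[0, 0, 0.24], [0, 0, 0]]]}}

```text
t: 2.35
tool_pos: [0.4724, -0.1916, 0.0128]
orientation: [-2.55, -1.834, 0.001]
force: [-0.3, 0.8, 0.4]
opening: 0.0602
gripper_force: 0.0
```

{"op": "jog_arm", "data": {"rows": [[[0, 0, 0.01], [0, 0, 0]], [[0, 0, 0.01], [0, 0, 0]], [[0, 0, 0.01], [0, 0, 0]], [[0, 0, 0.01], [0, 0, 0]], [[0, 0, 0.01], [0, 0, 0]]], "hand": 1, "squeeze": 45}}

```text
t: 2.85
tool_pos: [0.4735, -0.1905, 0.0109]
orientation: [2.548, 1.837, 0.0]
force: [0.5, -0.7, -0.1]
opening: 0.0253
gripper_force: 0.0
```

{"op": "jog_arm", "data": {"rows": [[[0, 0, 0], [0, 0, 0]], [[0, 0, 0], [0, 0, 0]], [[0, 0, 0], [0, 0, 0]], [[0, 0, 0], [0, 0, 0]]]}}

```text
t: 3.25
tool_pos: [0.4732, -0.1903, 0.0105]
orientation: [-2.548, -1.837, 0.0]
force: [0.3, 1.1, 2.6]
opening: 0.014
gripper_force: 45.0
```

{"op": "jog_arm", "data": {"rows": [[[0, 0, -0.05], [0, 0, 0]], [[0, 0, -0.15], [0, 0, 0]], [[0, 0, -0.3], [0, 0, 0]], [[0, 0, -0.5], [0, 0, 0]], [[0, 0, -0.7], [0, 0, 0]]]}}

```text
t: 3.75
tool_pos: [0.4723, -0.1899, 0.1515]
orientation: [-2.547, -1.836, 0.001]
force: [1.7, 0.1, -3.7]
opening: 0.0136
gripper_force: 45.0
```

{"op": "jog_arm", "data": {"rows": [[[0, 0, -0.2], [0, 0, 0]], [[0, 0, -0.3], [0, 0, 0]], [[0, 0, -0.3], [0, 0, 0]]]}}

```text
t: 4.05
tool_pos: [0.475, -0.1913, 0.2148]
orientation: [2.544, 1.833, 0.005]
force: [1.2, -0.3, -3.0]
opening: 0.0135
gripper_force: 45.0
```

```bash
cat > ov.py <<'E'
from m import *
def sq(cx,cy,yaw,hx,hy,z):
    c,sn=np.cos(np.radians(yaw)),np.sin(np.radians(yaw))
    q=np.array([(1,1),(1,-1),(-1,-1),(-1,1)])*[hx,hy]
    return np.c_[cx+c*q[:,0]-sn*q[:,1],cy+sn*q[:,0]+c*q[:,1],np.full(4,z)]
def draw(d,x0,y0,n,sc,shapes,size=400):
    im=cv2.resize(d['frame'][y0:y0+n,x0:x0+n,::-1],(size,size),interpolation=cv2.INTER_CUBIC)
    sc=size/n
    for X,col in shapes:
        p=(proj(d,X)+.5-[x0,y0])*sc-.5
        cv2.polylines(im,[np.round(p*8).astype(int)],True,col,1,cv2.LINE_AA,3)
    return im
def circ(x,y,r,z): a=np.linspace(0,2*np.pi,40);return np.c_[x+r*np.cos(a),y+r*np.sin(a),0*a+z]
E
python3 - <<'E'
from ov import *
cx,cy,w=.492,.173,18.5
sh=[(sq(cx,cy,w,.095,.095,.095),(0,0,255)),(sq(cx,cy,w,.089,.089,.095),(255,0,0)),(sq(cx,cy,w,.095,.095,0),(0,255,0))]
sh+=[(circ(x,y,.035,.075),(255,0,255)) for x,y in((.5168,.223),(.541,.151),(.469,.126),(.4457,.200))]
cv2.imwrite('pics/m3.png',np.hstack([draw(s,178,213,100,4,sh),draw(t,150,165,100,4,sh)]))
print(robot.read_state()['tool_pos'])
E
```

```text
[ 0.47500443 -0.19133284  0.21478742]
```

View pics/m3.png

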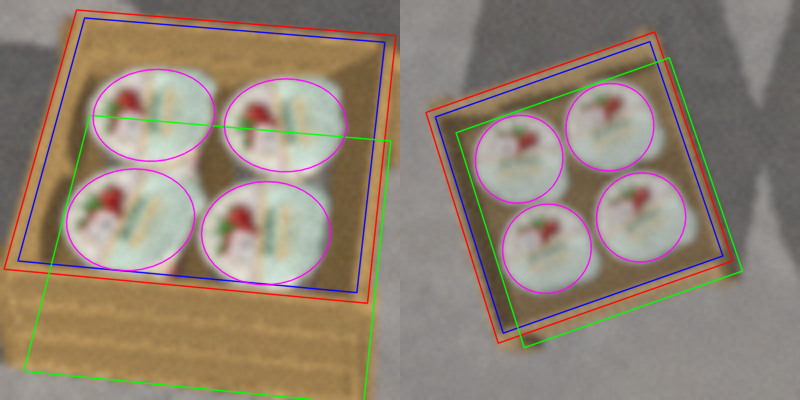

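The top view shows my crate guess is off by a few mm, so I'll fit the crate silhouette in both fixed views.

```bash
cat > fit.py <<'E'
from ov import *
from scipy.optimize import minimize
def mask(d,x0,y0,x1,y1):
    im=cv2.resize(d['frame'][y0:y1,x0:x1],None,fx=8,fy=8,interpolation=cv2.INTER_CUBIC)
    f=im.astype(int); m=((f[...,0]-f[...,2])>.22*f[...,0]).astype(np.uint8)
    m=cv2.morphologyEx(m,cv2.MORPH_OPEN,np.ones((9,9)))
    c=max(cv2.findContours(m,cv2.RETR_EXTERNAL,cv2.CHAIN_APPROX_NONE)[0],key=cv2.contourArea)
    o=np.zeros_like(m);cv2.drawContours(o,[c],-1,1,-1);return o
V=[(s,(165,200,300,325),),(t,(145,160,245,262))]
M=[mask(d,*b) for d,b in V]
def model(p,i):
    d,b=V[i];o=np.zeros_like(M[i]);cx,cy,w=p[0]*.01,p[1]*.01,p[2]
    c,sn=np.cos(np.radians(w)),np.sin(np.radians(w))
    boxes=[(-.095,.095,-.095,.095)]+[(sx*.095,sx*.103,sy*.095,sy*.081) for sx in(-1,1) for sy in(-1,1)]
    for a,e,g,h in boxes:
        X=[(cx+c*x-sn*y,cy+sn*x+c*y,z) for x in(a,e) for y in(g,h) for z in(0,.095)]
        q=(proj(d,X)+.5-[b[0],b[1]])*8-.5
        cv2.fillConvexPoly(o,cv2.convexHull(np.round(q*16).astype(np.int32)),1,shift=4)
    return o
def cost(p,I): return sum(1-(M[i]&model(p,i)).sum()/(M[i]|model(p,i)).sum() for i in I)
if __name__=='__main__':
    for I in([0],[1],[0,1]):
        r=minimize(cost,[49.2,17.3,18.5],args=(I,),method='Nelder-Mead',options=dict(initial_simplex=[[49.2,17.3,18.5],[50.2,17.3,18.5],[49.2,18.3,18.5],[49.2,17.3,21]]))
        print(I,r.x,r.fun)
    p=r.x
    out=[cv2.resize(np.dstack([255*M[i],255*model(p,i),0*M[i]]),(400,400)) for i in(0,1)]
    cx,cy,w=p[0]*.01,p[1]*.01,p[2]
    sh=[(sq(cx,cy,w,.095,.095,.095),(0,0,255)),(sq(cx,cy,w,.089,.089,.095),(255,0,0))]
    cv2.imwrite('pics/m4.png',np.vstack([cv2.resize(np.hstack(out),(600,300)),cv2.resize(np.hstack([draw(s,178,213,100,4,sh),draw(t,150,165,100,4,sh)]),(600,300))]))
E
python3 fit.py
```

```text
[0] [49.3075377  17.4732193  17.45384596] 0.01397549386980268
[1] [49.31512979 17.46820147 18.07546691] 0.019460762739432425
[0, 1] [49.30766198 17.47372304 17.63619391] 0.03290387161035857
```

View pics/m4.png

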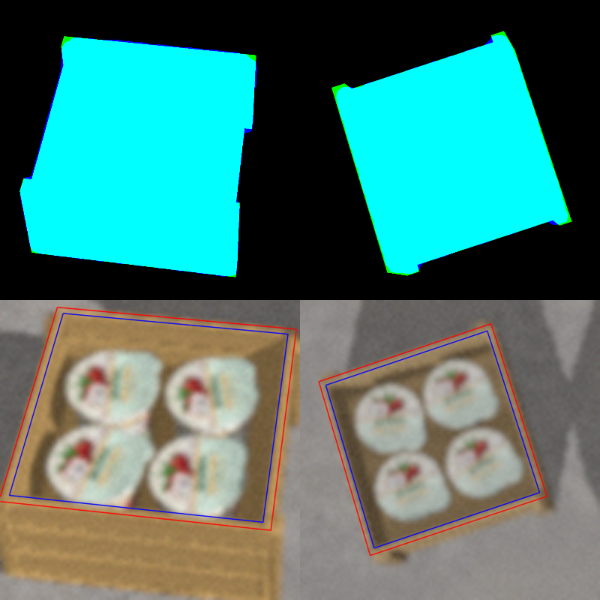

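Both views give the crate at (0.493, 0.175), yaw ≈17.8°, and the pot centroid agrees. Carrying the board over.

Run:
```python
from plan import *
plan([(.49,-.07,.21,-6),(.497,.055,.21,6),(.493,.1747,.21,17.7)],(.4735,-.1905,.2095,-18.5))
```

```text
[0.598, -0.113, -0.003] [0.0, 0.0, -0.139] rows 2.4 
[0.625, -0.03, 0.0] [0.0, 0.0, -0.133] rows 2.5 
[0.597, 0.042, 0.0] [0.0, 0.0, -0.13] rows 2.4
```

{"op": "jog_arm", "data": {"rows": [[[0.2, -0.04, 0], [0, 0, -0.046]], [[0.4, -0.08, 0], [0, 0, -0.092]], [[0.598, -0.113, 0], [0, 0, -0.139]]]}}

```text
t: 4.35
tool_pos: [0.4883, -0.0684, 0.2082]
orientation: [-2.33, -2.104, 0.003]
force: [1.2, -0.4, -2.5]
opening: 0.0136
gripper_force: 45.0
```

{"op": "jog_arm", "data": {"rows": [[[0.21, -0.01, 0], [0, 0, -0.044]], [[0.42, -0.02, 0], [0, 0, -0.089]], [[0.625, -0.03, 0], [0, 0, -0.133]]]}}

```text
t: 4.65
tool_pos: [0.4951, 0.0569, 0.2081]
orientation: [-2.096, -2.337, 0.003]
force: [1.2, -0.1, -2.9]
opening: 0.0135
gripper_force: 45.0
```

{"op": "jog_arm", "data": {"rows": [[[0.2, 0.014, 0], [0, 0, -0.043]], [[0.4, 0.028, 0], [0, 0, -0.087]], [[0.55, 0.039, 0], [0, 0, -0.12]], [[0.597, 0.042, 0], [0, 0, -0.13]], [[0.597, 0.042, 0], [0, 0, -0.13]]]}}

```text
t: 5.15
tool_pos: [0.4911, 0.1756, 0.2085]
orientation: [-1.849, -2.538, 0.004]
force: [0.2, -0.3, -3.1]
opening: 0.0135
gripper_force: 45.0
```

{"op": "jog_arm", "data": {"rows": [[[0, 0, 0], [0, 0, 0]], [[0, 0, 0], [0, 0, 0]], [[0, 0, 0], [0, 0, 0]]]}}

```text
t: 5.45
tool_pos: [0.4925, 0.1736, 0.2103]
orientation: [1.855, 2.535, -0.0]
force: [0.1, -0.4, -2.7]
opening: 0.0138
gripper_force: 45.0
```

Run:
```python
from plan import *
from ov import sq,draw
s=robot.read_state();R=Ro.from_rotvec(s['orientation']).as_matrix();print(s['tool_pos'],R.round(4),s['gripper_force'])
a=snap('scene','s1');b=snap('top','t1')
# predicted board outline at measured pose
p=s['tool_pos']; y=np.degrees(np.arctan2(R[1,1],R[0,1])); print(y)
z=p[2]-.0105+.006
sh=[(sq(p[0],p[1],y,.082,.082,z),(0,0,255)),(sq(.493,.1747,17.7,.089,.089,.095),(255,0,0))]
cv2.imwrite('pics/m5.png',np.hstack([draw(a,165,180,120,4,sh),draw(b,140,155,110,4,sh)]))
plan([(.493,.1747,.11,17.7),(.493,.1747,.088,17.7)])
```

```text
[0.49245634 0.17359135 0.21028616] [[-3.027e-01  9.531e-01 -2.000e-04]
 [ 9.531e-01  3.027e-01 -3.000e-04]
 [-2.000e-04 -2.000e-04 -1.000e+00]] 44.998878836631775
17.620971600170968
[0.003, 0.003, 0.502] [0.0, 0.0, -0.001] rows 2.0 
[-0.0, 0.0, 0.11] [0.0, 0.0, 0.0] rows 0.4
```

View pics/m5.png

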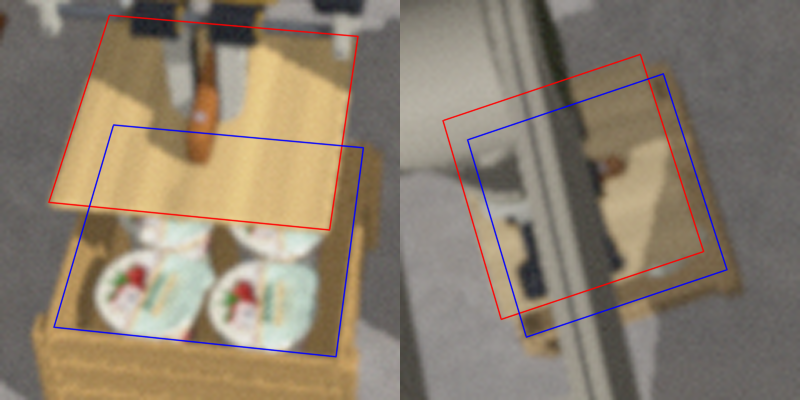

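Scene crop: the predicted outline lies on the held board, with the crate opening centred below it. Lowering.

{"op": "jog_arm", "data": {"rows": [[[0.003, 0.003, 0.13], [0, 0, 0]], [[0.003, 0.003, 0.26], [0, 0, 0]], [[0.003, 0.003, 0.38], [0, 0, 0]], [[0.003, 0.003, 0.45], [0, 0, 0]], [[0.003, 0.003, 0.45], [0, 0, 0]]]}}

```text
t: 6.05
tool_pos: [0.4911, 0.1748, 0.1182]
orientation: [-1.851, -2.535, 0.005]
force: [0.4, -0.0, -2.4]
opening: 0.014
gripper_force: 45.0
```

{"op": "jog_arm", "data": {"rows": [[[0, 0, 0.03], [0, 0, 0]], [[0, 0, 0.06], [0, 0, 0]], [[0, 0, 0.09], [0, 0, 0]], [[0, 0, 0.11], [0, 0, 0]], [[0, 0, 0.11], [0, 0, 0]]]}}

```text
t: 6.55
tool_pos: [0.4923, 0.1755, 0.0978]
orientation: [-1.852, -2.537, 0.001]
force: [-0.3, -0.3, -2.5]
opening: 0.0139
gripper_force: 45.0
```

{"op": "jog_arm", "data": {"rows": [[[0, 0, 0.01], [0, 0, 0]], [[0, 0, 0.02], [0, 0, 0]], [[0, 0, 0.03], [0, 0, 0]], [[0, 0, 0.03], [0, 0, 0]], [[0, 0, 0.03], [0, 0, 0]]]}}

```text
t: 7.05
tool_pos: [0.4927, 0.1755, 0.0924]
orientation: [-1.852, -2.537, 0.0]
force: [0.1, -0.0, -2.2]
opening: 0.0139
gripper_force: 45.0
```

{"op": "jog_arm", "data": {"rows": [[[0, 0, 0.005], [0, 0, 0]], [[0, 0, 0.01], [0, 0, 0]], [[0, 0, 0.015], [0, 0, 0]], [[0, 0, 0.02], [0, 0, 0]], [[0, 0, 0.02], [0, 0, 0]]]}}

```text
t: 7.55
tool_pos: [0.4925, 0.1755, 0.0882]
orientation: [-1.852, -2.537, 0.0]
force: [-0.4, -0.8, -2.3]
opening: 0.0134
gripper_force: 45.0
```

{"op": "jog_arm", "data": {"rows": [[[0, 0, 0.004], [0, 0, 0]], [[0, 0, 0.008], [0, 0, 0]], [[0, 0, 0.01], [0, 0, 0]], [[0, 0, 0.01], [0, 0, 0]]]}}

```text
t: 7.95
tool_pos: [0.4926, 0.1755, 0.0863]
orientation: [-1.852, -2.537, 0.0]
force: [-0.1, -0.8, -3.4]
opening: 0.0137
gripper_force: 45.0
```

{"op": "jog_arm", "data": {"rows": [[[0, 0, 0.003], [0, 0, 0]], [[0, 0, 0.005], [0, 0, 0]], [[0, 0, 0.005], [0, 0, 0]]]}}

```text
t: 8.25
tool_pos: [0.4928, 0.1756, 0.0859]
orientation: [1.852, 2.537, 0.0]
force: [-2.7, -1.7, 4.0]
opening: 0.0144
gripper_force: 45.0
```

{"op": "jog_arm", "data": {"rows": [[[0, 0, 0.003], [0, 0, 0]], [[0, 0, 0.005], [0, 0, 0]], [[0, 0, 0.005], [0, 0, 0]]]}}

```text
t: 8.55
tool_pos: [0.4929, 0.1756, 0.0859]
orientation: [1.852, 2.537, 0.0]
force: [-7.3, -2.1, 12.4]
opening: 0.0135
gripper_force: 45.0
```

{"op": "jog_arm", "data": {"rows": [[[0, 0, -0.006], [0, 0, 0]], [[0, 0, -0.006], [0, 0, 0]]], "squeeze": 10}}

```text
t: 8.75
tool_pos: [0.4929, 0.1756, 0.0858]
orientation: [1.852, 2.537, 0.001]
force: [0.0, 0.8, 2.3]
opening: 0.0139
gripper_force: 10.0
```

{"op": "jog_arm", "data": {"rows": [[[0, 0, 0], [0, 0, 0]], [[0, 0, 0], [0, 0, 0]], [[0, 0, 0], [0, 0, 0]], [[0, 0, 0], [0, 0, 0]], [[0, 0, 0], [0, 0, 0]]], "hand": 0.3}}

```text
t: 9.25
tool_pos: [0.4927, 0.1756, 0.0856]
orientation: [1.852, 2.537, 0.0]
force: [0.2, 0.1, -0.1]
opening: 0.0323
gripper_force: 0.0
```

{"op": "jog_arm", "data": {"rows": [[[0, 0, -0.03], [0, 0, 0]], [[0, 0, -0.1], [0, 0, 0]], [[0, 0, -0.25], [0, 0, 0]], [[0, 0, -0.45], [0, 0, 0]], [[0, 0, -0.65], [0, 0, 0]]]}}

```text
t: 9.75
tool_pos: [0.4924, 0.1755, 0.2181]
orientation: [1.852, 2.537, 0.0]
force: [-0.0, 0.3, -0.6]
opening: 0.0324
gripper_force: 0.0
```

Run:
```python
from plan import *
from ov import sq,draw
s=robot.read_state();print(s['tool_pos'])
d=snap('wrist','w2');x,y=.4929,.1756
d2=snap('scene','s2')
sh=[(sq(x,y,17.7,.082,.082,.081),(0,0,255)),(sq(.493,.1747,17.7,.089,.089,.095),(255,0,0)),(sq(x,y,17.7,.007,.045,.109),(0,255,0))]
A=draw(d,64,0,384,1,sh,400);B=draw(d2,175,200,110,1,sh,400)
cv2.imwrite('pics/m6.png',np.hstack([A,B]))
plan([(.47,.05,.25,8),(.47,-.08,.25,-10),(.47,-.2,.25,-25),(.4636,-.31,.25,-37),(.4636,-.353,.20,-37)])
```

```text
[0.49238061 0.17549635 0.21808117]
[-0.562, -0.317, -0.132] [0.008, -0.0, 0.108] rows 2.6 
[-0.644, -0.09, -0.0] [-0.0, -0.0, 0.2] rows 2.6 
[-0.591, 0.104, -0.0] [-0.0, -0.0, 0.167] rows 2.4 
[-0.512, 0.203, -0.0] [-0.0, -0.0, 0.133] rows 2.2 
[-0.172, 0.129, 0.249] [-0.0, -0.0, 0.0] rows 1.3
```

View pics/m6.png

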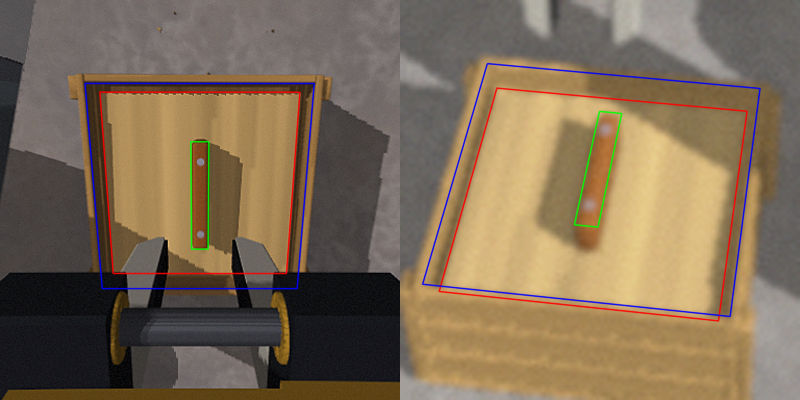

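The board lies flat and centred on the pots (left crop: board edges at the predicted height, bar 192–209 × 140–249). Next, over to the salt.

{"op": "jog_arm", "data": {"rows": [[[-0.2, -0.1, -0.13], [0, 0, 0.036]], [[-0.4, -0.2, -0.13], [0, 0, 0.072]], [[-0.562, -0.317, -0.132], [0, 0, 0.108]]], "hand": -0.35, "squeeze": 15}}

```text
t: 10.15
tool_pos: [0.4669, 0.0477, 0.2438]
orientation: [2.061, 2.368, 0.002]
force: [0.6, -0.5, -1.5]
opening: 0.0518
gripper_force: 0.0
```

{"op": "jog_arm", "data": {"rows": [[[-0.21, -0.03, 0], [0, 0, 0.067]], [[-0.42, -0.06, 0], [0, 0, 0.133]], [[-0.644, -0.09, 0], [0, 0, 0.2]]]}}

```text
t: 10.45
tool_pos: [0.4664, -0.0823, 0.243]
orientation: [2.409, 2.015, 0.002]
force: [0.4, 0.3, -0.9]
opening: 0.0626
gripper_force: 0.0
```

{"op": "jog_arm", "data": {"rows": [[[-0.2, 0.035, 0], [0, 0, 0.056]], [[-0.4, 0.07, 0], [0, 0, 0.111]], [[-0.591, 0.104, 0], [0, 0, 0.167]]]}}

```text
t: 10.75
tool_pos: [0.4664, -0.2028, 0.2428]
orientation: [2.652, 1.682, 0.001]
force: [0.6, 0.1, 0.4]
opening: 0.0628
gripper_force: 0.0
```

{"op": "jog_arm", "data": {"rows": [[[-0.2, 0.08, 0], [0, 0, 0.05]], [[-0.4, 0.16, 0], [0, 0, 0.1]], [[-0.512, 0.203, 0], [0, 0, 0.133]], [[-0.512, 0.203, 0], [0, 0, 0.133]], [[-0.512, 0.203, 0], [0, 0, 0.133]]]}}

```text
t: 11.25
tool_pos: [0.46, -0.3109, 0.2423]
orientation: [-2.811, -1.402, -0.0]
force: [-0.5, 0.7, 0.2]
opening: 0.0626
gripper_force: 0.0
```

Run:
```python
from plan import *
d=snap('wrist','w3');s=robot.read_state();print(s['tool_pos'],s['orientation'])
f=d['frame'].astype(int)
for n,x,y in(('salt',.4636,-.3532),('pep',.5489,-.352)):
    print(n,proj(d,[(x,y,.09),(x,y,.066),(x,y,0)]).round(1).tolist())
# low-saturation bright blobs
mx=f.max(2);sat=mx-f.min(2)
# pieces: report blobs brighter than table
m=((mx>165)&(sat<25)).astype(np.uint8);n,_,st,ce=cv2.connectedComponentsWithStats(m)
for i in range(1,n):
    if st[i,4]>60: print(st[i],ce[i].round(1))
plan([(.4636,-.353,.13,-37),(.4636,-.353,.037,-37)])
```

```text
[ 0.46027818 -0.31025369  0.24231738] [-2.81040355e+00 -1.40346856e+00 -5.75594902e-04]
salt [[284.2, 208.9], [282.3, 201.7], [278.4, 185.9]]
pep [[356.6, 156.6], [349.8, 152.6], [335.2, 143.9]]
[-0.161, 0.142, 0.562] [-0.0, -0.0, 0.001] rows 2.4 
[-0.0, -0.0, 0.465] [-0.0, -0.0, -0.0] rows 1.9
```

{"op": "jog_arm", "data": {"rows": [[[-0.08, 0.07, 0.1], [0, 0, 0]], [[-0.161, 0.142, 0.2], [0, 0, 0]], [[-0.161, 0.142, 0.4], [0, 0, 0]], [[-0.161, 0.142, 0.56], [0, 0, 0]], [[-0.161, 0.142, 0.56], [0, 0, 0]]]}}

```text
t: 11.8
tool_pos: [0.4612, -0.3498, 0.1247]
orientation: [-2.802, -1.401, 0.005]
force: [-0.3, 0.9, -0.6]
opening: 0.0626
gripper_force: 0.0
```

{"op": "jog_arm", "data": {"rows": [[[0, 0, 0.1], [0, 0, 0]], [[0, 0, 0.2], [0, 0, 0]], [[0, 0, 0.3], [0, 0, 0]], [[0, 0, 0.4], [0, 0, 0]], [[0, 0, 0.46], [0, 0, 0]]]}}

```text
t: 12.3
tool_pos: [0.4644, -0.353, 0.0388]
orientation: [2.809, 1.405, 0.001]
force: [-0.1, 0.6, 1.0]
opening: 0.0628
gripper_force: 0.0
```

{"op": "jog_arm", "data": {"rows": [[[0, 0, 0], [0, 0, 0]], [[0, 0, 0], [0, 0, 0]], [[0, 0, 0], [0, 0, 0]]]}}

```text
t: 12.6
tool_pos: [0.4646, -0.3543, 0.0399]
orientation: [2.809, 1.402, 0.001]
force: [0.2, 0.8, 0.3]
opening: 0.0631
gripper_force: 0.0
```

{"op": "jog_arm", "data": {"rows": [[[0, -0.004, 0.015], [0, 0, 0]], [[0, -0.004, 0.015], [0, 0, 0]], [[0, -0.004, 0.015], [0, 0, 0]], [[0, -0.004, 0.015], [0, 0, 0]]]}}

```text
t: 13.0
tool_pos: [0.4629, -0.3532, 0.0351]
orientation: [2.811, 1.402, 0.0]
force: [-0.2, -0.7, -0.5]
opening: 0.0628
gripper_force: 0.0
```

{"op": "jog_arm", "data": {"rows": [[[0, 0, 0], [0, 0, 0]], [[0, 0, 0], [0, 0, 0]], [[0, 0, 0], [0, 0, 0]], [[0, 0, 0], [0, 0, 0]], [[0, 0, 0], [0, 0, 0]]], "hand": 1, "squeeze": 15}}

```text
t: 13.5
tool_pos: [0.4629, -0.3532, 0.035]
orientation: [2.811, 1.402, 0.0]
force: [0.6, -0.8, 0.0]
opening: 0.0396
gripper_force: 14.8
```

{"op": "jog_arm", "data": {"rows": [[[0, 0, 0], [0, 0, 0]], [[0, 0, 0], [0, 0, 0]]]}}

```text
t: 13.7
tool_pos: [0.4629, -0.3532, 0.035]
orientation: [2.811, 1.402, 0.0]
force: [0.1, -0.1, -0.4]
opening: 0.0395
gripper_force: 14.8
```

Run:
```python
from plan import *
plan([(.4629,-.353,.22,-37),(.465,-.2,.25,-25),(.47,-.08,.25,-10),(.48,.05,.25,5),(.51,.16,.25,14),(.5261,.2172,.25,17.7)],(.463,-.3532,.036,-37))
```

```text
[0.0, -0.001, -0.92] [0.0, 0.0, 0.0] rows 3.7 
[0.618, -0.452, -0.15] [0.0, 0.0, -0.133] rows 3.1 
[0.554, -0.231, 0.0] [0.0, 0.0, -0.167] rows 2.4 
[0.649, -0.064, 0.0] [0.0, 0.0, -0.167] rows 2.6 
[0.535, 0.198, 0.0] [0.0, 0.0, -0.1] rows 2.3 
[0.258, 0.147, 0.0] [0.0, 0.0, -0.041] rows 1.2
```

{"op": "jog_arm", "data": {"rows": [[[0, 0, -0.05], [0, 0, 0]], [[0, 0, -0.2], [0, 0, 0]], [[0, 0, -0.42], [0, 0, 0]], [[0, 0, -0.67], [0, 0, 0]], [[0, 0, -0.92], [0, 0, 0]]]}}

```text
t: 14.2
tool_pos: [0.4624, -0.3527, 0.2212]
orientation: [-2.811, -1.402, 0.0]
force: [0.5, -0.5, -1.6]
opening: 0.0395
gripper_force: 14.8
```

{"op": "jog_arm", "data": {"rows": [[[0.15, -0.11, -0.04], [0, 0, -0.033]], [[0.31, -0.226, -0.075], [0, 0, -0.066]], [[0.465, -0.34, -0.11], [0, 0, -0.1]], [[0.618, -0.452, -0.15], [0, 0, -0.133]]]}}

```text
t: 14.6
tool_pos: [0.4646, -0.1986, 0.2499]
orientation: [2.648, 1.69, 0.0]
force: [0.7, 0.3, -1.5]
opening: 0.0394
gripper_force: 14.8
```

{"op": "jog_arm", "data": {"rows": [[[0.19, -0.08, 0], [0, 0, -0.055]], [[0.38, -0.16, 0], [0, 0, -0.11]], [[0.554, -0.231, 0], [0, 0, -0.167]]]}}

```text
t: 14.9
tool_pos: [0.4696, -0.0783, 0.2499]
orientation: [2.402, 2.024, 0.001]
force: [1.0, 0.1, -2.2]
opening: 0.04
gripper_force: 14.7
```

{"op": "jog_arm", "data": {"rows": [[[0.21, -0.02, 0], [0, 0, -0.055]], [[0.43, -0.04, 0], [0, 0, -0.11]], [[0.649, -0.064, 0], [0, 0, -0.167]]]}}

```text
t: 15.2
tool_pos: [0.4796, 0.0516, 0.2499]
orientation: [2.117, 2.32, 0.001]
force: [1.3, 1.0, -1.2]
opening: 0.0397
gripper_force: 14.7
```

{"op": "jog_arm", "data": {"rows": [[[0.18, 0.066, 0], [0, 0, -0.033]], [[0.36, 0.132, 0], [0, 0, -0.066]], [[0.535, 0.198, 0], [0, 0, -0.1]]]}}

```text
t: 15.5
tool_pos: [0.5098, 0.1618, 0.2499]
orientation: [1.929, 2.479, 0.001]
force: [-0.3, -0.3, -1.0]
opening: 0.0397
gripper_force: 14.8
```

{"op": "jog_arm", "data": {"rows": [[[0.15, 0.08, 0], [0, 0, -0.02]], [[0.258, 0.147, 0], [0, 0, -0.041]], [[0.258, 0.147, 0], [0, 0, -0.041]], [[0.258, 0.147, 0], [0, 0, -0.041]], [[0.258, 0.147, 0], [0, 0, -0.041]]]}}

```text
t: 16.0
tool_pos: [0.5257, 0.2163, 0.2493]
orientation: [1.853, 2.536, -0.001]
force: [-0.5, -0.6, -0.8]
opening: 0.0394
gripper_force: 14.8
```

Run:
```python
from plan import *
snap('scene','s4');snap('top','t4');snap('wrist','w4')
s=robot.read_state();print(s['tool_pos'],s['opening'])
plan([(.5261,.2172,.15,17.7),(.5261,.2172,.122,17.7)])
```

```text
[0.5258779  0.21621059 0.24935336] 0.039561926078545785
[0.004, 0.002, 0.497] [0.0, 0.0, -0.0] rows 2.0 
[0.0, 0.0, 0.14] [0.0, 0.0, -0.0] rows 0.6
```

{"op": "jog_arm", "data": {"rows": [[[0.004, 0.002, 0.13], [0, 0, 0]], [[0.004, 0.002, 0.26], [0, 0, 0]], [[0.004, 0.002, 0.4], [0, 0, 0]], [[0.004, 0.002, 0.497], [0, 0, 0]], [[0.004, 0.002, 0.497], [0, 0, 0]]]}}

```text
t: 16.65
tool_pos: [0.5237, 0.2167, 0.1461]
orientation: [-1.852, -2.533, 0.008]
force: [-0.7, -0.4, -2.5]
opening: 0.0395
gripper_force: 14.7
```

{"op": "jog_arm", "data": {"rows": [[[0, 0, 0.04], [0, 0, 0]], [[0, 0, 0.08], [0, 0, 0]], [[0, 0, 0.12], [0, 0, 0]], [[0, 0, 0.14], [0, 0, 0]], [[0, 0, 0.14], [0, 0, 0]]]}}

```text
t: 17.15
tool_pos: [0.5256, 0.218, 0.121]
orientation: [-1.852, -2.537, 0.001]
force: [-0.1, -0.2, -1.0]
opening: 0.0396
gripper_force: 14.8
```

{"op": "jog_arm", "data": {"rows": [[[0, 0, 0], [0, 0, 0]], [[0, 0, 0], [0, 0, 0]]]}}

```text
t: 17.35
tool_pos: [0.5263, 0.2182, 0.1221]
orientation: [1.852, 2.537, 0.001]
force: [0.2, -0.1, -2.1]
opening: 0.0392
gripper_force: 14.8
```

{"op": "jog_arm", "data": {"rows": [[[0, 0, 0.006], [0, 0, 0]], [[0, 0, 0.012], [0, 0, 0]], [[0, 0, 0.018], [0, 0, 0]], [[0, 0, 0.022], [0, 0, 0]], [[0, 0, 0.022], [0, 0, 0]]]}}

```text
t: 17.85
tool_pos: [0.5259, 0.2181, 0.117]
orientation: [-1.852, -2.537, 0.0]
force: [0.2, -0.0, -1.1]
opening: 0.0394
gripper_force: 14.8
```

{"op": "jog_arm", "data": {"rows": [[[0, 0, 0.003], [0, 0, 0]], [[0, 0, 0.005], [0, 0, 0]], [[0, 0, 0.005], [0, 0, 0]]]}}

```text
t: 18.15
tool_pos: [0.5261, 0.2182, 0.1164]
orientation: [1.852, 2.537, 0.0]
force: [0.1, 0.1, -0.3]
opening: 0.0396
gripper_force: 14.8
```

{"op": "jog_arm", "data": {"rows": [[[0, 0, 0.003], [0, 0, 0]], [[0, 0, 0.003], [0, 0, 0]], [[0, 0, 0.003], [0, 0, 0]]]}}

```text
t: 18.45
tool_pos: [0.5262, 0.2182, 0.1163]
orientation: [1.852, 2.537, 0.001]
force: [-3.0, -0.3, 5.1]
opening: 0.0396
gripper_force: 15.2
```

{"op": "jog_arm", "data": {"rows": [[[0, 0, -0.002], [0, 0, 0]], [[0, 0, -0.002], [0, 0, 0]], [[0, 0, -0.002], [0, 0, 0]], [[0, 0, -0.002], [0, 0, 0]], [[0, 0, -0.002], [0, 0, 0]]], "hand": -0.3}}

```text
t: 18.95
tool_pos: [0.526, 0.218, 0.1159]
orientation: [-1.852, -2.537, 0.0]
force: [-0.2, 0.1, -0.2]
opening: 0.0607
gripper_force: 0.0
```

{"op": "jog_arm", "data": {"rows": [[[0, 0, -0.06], [0, 0, 0]], [[0, 0, -0.18], [0, 0, 0]], [[0, 0, -0.36], [0, 0, 0]], [[0, 0, -0.56], [0, 0, 0]], [[0, 0, -0.7], [0, 0, 0]]]}}

```text
t: 19.45
tool_pos: [0.5267, 0.2183, 0.2602]
orientation: [1.851, 2.536, 0.005]
force: [0.3, -0.0, 0.0]
opening: 0.06
gripper_force: 0.0
```

Run:
```python
from plan import *
s=robot.read_state();print(s['tool_pos'],s['opening'])
plan([(.5,.08,.25,8),(.48,-.04,.25,-5),(.49,-.16,.25,-18),(.53,-.28,.25,-29),(.5489,-.352,.25,-33)],(.5262,.2182,.256,17.7))
```

```text
[0.52672637 0.21830121 0.26024238] 0.059999933807102154
[-0.618, -0.335, 0.03] [0.0, 0.0, 0.108] rows 2.8 
[-0.581, -0.182, 0.0] [0.0, 0.0, 0.144] rows 2.4 
[-0.593, 0.102, 0.0] [0.0, 0.0, 0.145] rows 2.4 
[-0.509, 0.376, 0.0] [0.0, 0.0, 0.122] rows 2.5 
[-0.269, 0.257, 0.0] [0.0, 0.0, 0.044] rows 1.5
```

{"op": "jog_arm", "data": {"rows": [[[-0.2, -0.1, 0.03], [0, 0, 0.036]], [[-0.41, -0.22, 0.03], [0, 0, 0.072]], [[-0.618, -0.335, 0.03], [0, 0, 0.108]]], "hand": -0.35}}

```text
t: 19.75
tool_pos: [0.4995, 0.0789, 0.2512]
orientation: [2.061, 2.37, 0.001]
force: [0.5, -0.4, -0.5]
opening: 0.0628
gripper_force: 0.0
```

{"op": "jog_arm", "data": {"rows": [[[-0.19, -0.06, 0], [0, 0, 0.048]], [[-0.38, -0.12, 0], [0, 0, 0.096]], [[-0.581, -0.182, 0], [0, 0, 0.144]]]}}

```text
t: 20.05
tool_pos: [0.4797, -0.0416, 0.2513]
orientation: [2.317, 2.12, 0.002]
force: [1.3, -0.5, 0.3]
opening: 0.0627
gripper_force: 0.0
```

{"op": "jog_arm", "data": {"rows": [[[-0.2, 0.034, 0], [0, 0, 0.048]], [[-0.4, 0.068, 0], [0, 0, 0.096]], [[-0.593, 0.102, 0], [0, 0, 0.145]]]}}

```text
t: 20.35
tool_pos: [0.4901, -0.162, 0.2514]
orientation: [2.543, 1.842, 0.001]
force: [0.3, 0.4, -0.0]
opening: 0.0629
gripper_force: 0.0
```

Run:
```python
from ov import *
from plan import robot
a=snap('scene','s5');b=snap('top','t5')
print('blue',onz(s,S(62,110),.01),onz(t,T(715,35),.075))
# shaker pose check: diff to pre-shaker scene image, silhouette fit on standing salt
ref=load('s2')['frame'].astype(int);D=np.abs(a['frame'].astype(int)-ref).max(2)
D=D[185:320,165:300];m=(D>25).astype(np.uint8);n,l,st,ce=cv2.connectedComponentsWithStats(m)
for i in range(1,n):
    if st[i,4]>40: print(st[i,:4]+[165,185,0,0],st[i,4],ce[i]+[165,185])
x,y=.5261,.2181
for z,r in((.0814,.022),(.1714,.001)):
    q=proj(a,circ(x,y,r,z));print('pred',q.min(0).round(1),q.max(0).round(1))
print(robot.read_state()['tool_pos'])
```

```text
blue [ 0.63455793 -0.31942776  0.01      ] [ 0.63785766 -0.33211822  0.075     ]
[201 185  52  36] 479 [225.7348643  204.80793319]
[230 185  17   5] 62 [237.88709677 186.43548387]
[280 185  20   6] 78 [289.55128205 187.34615385]
[184 190  25  14] 81 [196.44444444 196.09876543]
[165 208  22  16] 145 [174.15172414 217.11724138]
[255 214  14   9] 65 [261.12307692 218.03076923]
[212 217  54  33] 318 [235.35534591 231.14779874]
[186 231  31  38] 824 [202.19781553 250.99150485]
[288 275  12  13] 89 [295.38202247 281.65168539]
pred [197.3 254.5] [217.3 270.3]
pred [203.7 234.5] [204.7 235.2]
[ 0.48994142 -0.16429238  0.25087624]
```

Salt stands upright where predicted: the difference blob's right edge is at 217 and its bottom at 269, against predicted 217 and 270. Now pepper.

{"op": "jog_arm", "data": {"rows": [[[-0.17, 0.126, 0], [0, 0, 0.04]], [[-0.34, 0.25, 0], [0, 0, 0.08]], [[-0.509, 0.376, 0], [0, 0, 0.122]]]}}

```text
t: 20.75
tool_pos: [0.531, -0.2807, 0.2512]
orientation: [2.706, 1.594, 0.001]
force: [0.1, 0.0, -0.2]
opening: 0.0623
gripper_force: 0.0
```

{"op": "jog_arm", "data": {"rows": [[[-0.14, 0.13, 0], [0, 0, 0.022]], [[-0.269, 0.257, 0], [0, 0, 0.044]], [[-0.269, 0.257, 0], [0, 0, 0.044]], [[-0.269, 0.257, 0], [0, 0, 0.044]], [[-0.269, 0.257, 0], [0, 0, 0.044]]]}}

```text
t: 21.25
tool_pos: [0.5495, -0.3508, 0.2507]
orientation: [2.759, 1.503, 0.001]
force: [0.2, 0.0, 0.7]
opening: 0.063
gripper_force: 0.0
```

Run:
```python
from plan import *
print(robot.read_state()['tool_pos'])
plan([(.5489,-.352,.13,-33),(.5489,-.352,.037,-33)])
```

```text
[ 0.54945669 -0.35081995  0.25067617]
[-0.007, 0.001, 0.603] [0.0, -0.0, 0.002] rows 2.4 
[0.0, -0.0, 0.465] [0.0, -0.0, -0.0] rows 1.9
```

{"op": "jog_arm", "data": {"rows": [[[-0.007, 0, 0.15], [0, 0, 0]], [[-0.007, 0, 0.3], [0, 0, 0]], [[-0.007, 0, 0.45], [0, 0, 0]], [[-0.007, 0, 0.6], [0, 0, 0]], [[-0.007, 0, 0.6], [0, 0, 0]]]}}

```text
t: 21.75
tool_pos: [0.546, -0.3498, 0.1254]
orientation: [-2.752, -1.5, 0.005]
force: [-0.7, 0.5, -1.1]
opening: 0.0627
gripper_force: 0.0
```

{"op": "jog_arm", "data": {"rows": [[[0, 0, 0.1], [0, 0, 0]], [[0, 0, 0.2], [0, 0, 0]], [[0, 0, 0.3], [0, 0, 0]], [[0, 0, 0.4], [0, 0, 0]], [[0, 0, 0.465], [0, 0, 0]]]}}

```text
t: 22.25
tool_pos: [0.5491, -0.3527, 0.038]
orientation: [2.758, 1.502, 0.001]
force: [0.1, 0.6, -0.2]
opening: 0.0624
gripper_force: 0.0
```

{"op": "jog_arm", "data": {"rows": [[[0, 0, 0], [0, 0, 0]], [[0, 0, 0], [0, 0, 0]], [[0, 0, 0], [0, 0, 0]]]}}

```text
t: 22.55
tool_pos: [0.5495, -0.3539, 0.0391]
orientation: [2.758, 1.5, 0.002]
force: [0.1, 0.1, 0.4]
opening: 0.0627
gripper_force: 0.0
```

Same height as the salt: down 3–4 mm, then close.

{"op": "jog_arm", "data": {"rows": [[[0.004, -0.003, 0.013], [0, 0, 0]], [[0.004, -0.003, 0.013], [0, 0, 0]], [[0.004, -0.003, 0.013], [0, 0, 0]], [[0.004, -0.003, 0.013], [0, 0, 0]]]}}

```text
t: 22.95
tool_pos: [0.5483, -0.3523, 0.0345]
orientation: [2.76, 1.501, 0.0]
force: [0.3, 0.4, -0.3]
opening: 0.0626
gripper_force: 0.0
```

{"op": "jog_arm", "data": {"rows": [[[0, 0, 0], [0, 0, 0]], [[0, 0, 0], [0, 0, 0]], [[0, 0, 0], [0, 0, 0]], [[0, 0, 0], [0, 0, 0]], [[0, 0, 0], [0, 0, 0]]], "hand": 1, "squeeze": 15}}

```text
t: 23.45
tool_pos: [0.5483, -0.3523, 0.0344]
orientation: [2.76, 1.501, -0.0]
force: [0.1, -0.2, -0.2]
opening: 0.04
gripper_force: 14.8
```

{"op": "jog_arm", "data": {"rows": [[[0, 0, 0], [0, 0, 0]], [[0, 0, 0], [0, 0, 0]]]}}

```text
t: 23.65
tool_pos: [0.5483, -0.3523, 0.0344]
orientation: [2.76, 1.501, 0.0]
force: [0.0, -0.8, 0.6]
opening: 0.0398
gripper_force: 14.8
```

Run:
```python
from plan import *
s=robot.read_state();print(s['tool_pos'],s['opening'])
plan([(.549,-.3525,.22,-33),(.52,-.21,.25,-20),(.495,-.08,.25,-8),(.515,.04,.25,4),(.535,.12,.25,12),(.5441,.161,.25,17.7)],(*s['tool_pos'],-33))
```

```text
[ 0.54834246 -0.35231099  0.03441999] 0.039759301636610365
[0.001, 0.003, -0.928] [0.0, 0.0, 0.0] rows 3.7 
[0.519, -0.509, -0.15] [0.0, 0.0, -0.144] rows 3.0 
[0.567, -0.341, 0.0] [0.0, 0.0, -0.134] rows 2.6 
[0.608, 0.016, 0.0] [0.0, 0.0, -0.133] rows 2.4 
[0.392, 0.128, 0.0] [0.0, 0.0, -0.089] rows 1.7 
[0.192, 0.087, 0.0] [0.0, 0.0, -0.063] rows 0.8
```

{"op": "jog_arm", "data": {"rows": [[[0, 0, -0.05], [0, 0, 0]], [[0, 0, -0.2], [0, 0, 0]], [[0, 0, -0.42], [0, 0, 0]], [[0, 0, -0.67], [0, 0, 0]], [[0, 0, -0.92], [0, 0, 0]]]}}

```text
t: 24.15
tool_pos: [0.5478, -0.3519, 0.2207]
orientation: [-2.759, -1.501, 0.0]
force: [1.5, -0.2, -1.1]
opening: 0.0403
gripper_force: 14.8
```

{"op": "jog_arm", "data": {"rows": [[[0.13, -0.127, -0.04], [0, 0, -0.036]], [[0.26, -0.254, -0.075], [0, 0, -0.072]], [[0.39, -0.38, -0.11], [0, 0, -0.108]], [[0.519, -0.509, -0.15], [0, 0, -0.144]]]}}

```text
t: 24.55
tool_pos: [0.5187, -0.2085, 0.2494]
orientation: [2.571, 1.805, 0.001]
force: [-0.4, 0.8, -1.0]
opening: 0.0403
gripper_force: 14.8
```

{"op": "jog_arm", "data": {"rows": [[[0.19, -0.11, 0], [0, 0, -0.045]], [[0.38, -0.23, 0], [0, 0, -0.09]], [[0.567, -0.341, 0], [0, 0, -0.134]]]}}

```text
t: 24.85
tool_pos: [0.4932, -0.0784, 0.2493]
orientation: [2.366, 2.065, 0.001]
force: [0.2, 0.2, -0.3]
opening: 0.0402
gripper_force: 14.8
```

{"op": "jog_arm", "data": {"rows": [[[0.2, 0.005, 0], [0, 0, -0.044]], [[0.4, 0.01, 0], [0, 0, -0.089]], [[0.608, 0.016, 0], [0, 0, -0.133]]]}}

```text
t: 25.15
tool_pos: [0.5137, 0.0416, 0.2496]
orientation: [2.137, 2.301, 0.001]
force: [0.8, -0.4, -1.4]
opening: 0.04
gripper_force: 14.8
```

{"op": "jog_arm", "data": {"rows": [[[0.2, 0.065, 0], [0, 0, -0.045]], [[0.392, 0.128, 0], [0, 0, -0.089]]]}}

```text
t: 25.35
tool_pos: [0.5338, 0.1219, 0.2495]
orientation: [1.971, 2.445, 0.001]
force: [0.9, -0.1, -0.2]
opening: 0.0401
gripper_force: 14.8
```

{"op": "jog_arm", "data": {"rows": [[[0.12, 0.05, 0], [0, 0, -0.04]], [[0.192, 0.087, 0], [0, 0, -0.063]], [[0.192, 0.087, 0], [0, 0, -0.063]], [[0.192, 0.087, 0], [0, 0, -0.063]], [[0.192, 0.087, 0], [0, 0, -0.063]]]}}

```text
t: 25.85
tool_pos: [0.5428, 0.16, 0.2486]
orientation: [1.855, 2.535, -0.0]
force: [0.2, -0.3, -1.1]
opening: 0.0405
gripper_force: 14.8
```

Run:
```python
from plan import *
s=robot.read_state();print(s['tool_pos'],s['opening'])
plan([(.5443,.1602,.15,17.7),(.5443,.1602,.122,17.7)])
```

```text
[0.54280809 0.15999604 0.24863417] 0.040487687117555786
[-0.001, 0.007, 0.493] [-0.0, 0.0, -0.001] rows 2.0 
[-0.0, 0.0, 0.14] [-0.0, 0.0, 0.0] rows 0.6
```

{"op": "jog_arm", "data": {"rows": [[[0, 0.007, 0.13], [0, 0, 0]], [[0, 0.007, 0.26], [0, 0, 0]], [[0, 0.007, 0.4], [0, 0, 0]], [[0, 0.007, 0.493], [0, 0, 0]], [[0, 0.007, 0.493], [0, 0, 0]]]}}

```text
t: 26.35
tool_pos: [0.5419, 0.1599, 0.1465]
orientation: [-1.853, -2.532, 0.007]
force: [-0.7, -0.3, -0.2]
opening: 0.0404
gripper_force: 14.8
```

{"op": "jog_arm", "data": {"rows": [[[0, 0, 0.04], [0, 0, 0]], [[0, 0, 0.08], [0, 0, 0]], [[0, 0, 0.12], [0, 0, 0]], [[0, 0, 0.14], [0, 0, 0]], [[0, 0, 0.14], [0, 0, 0]]]}}

```text
t: 26.85
tool_pos: [0.5437, 0.1616, 0.1211]
orientation: [-1.852, -2.537, 0.001]
force: [-0.1, -0.1, -0.9]
opening: 0.0401
gripper_force: 14.8
```

{"op": "jog_arm", "data": {"rows": [[[0, 0, 0], [0, 0, 0]], [[0, 0, 0], [0, 0, 0]], [[0, 0, 0], [0, 0, 0]]]}}

```text
t: 27.15
tool_pos: [0.5444, 0.1618, 0.1223]
orientation: [1.852, 2.537, 0.001]
force: [-0.9, 0.4, -0.5]
opening: 0.0407
gripper_force: 14.8
```

{"op": "jog_arm", "data": {"rows": [[[0.002, 0, 0.006], [0, 0, 0]], [[0.002, 0, 0.012], [0, 0, 0]], [[0.002, 0, 0.018], [0, 0, 0]], [[0.002, 0, 0.022], [0, 0, 0]], [[0.002, 0, 0.022], [0, 0, 0]]]}}

```text
t: 27.65
tool_pos: [0.5438, 0.162, 0.1172]
orientation: [-1.852, -2.537, 0.0]
force: [0.7, 0.5, -0.5]
opening: 0.0404
gripper_force: 14.8
```

{"op": "jog_arm", "data": {"rows": [[[0, 0, 0.003], [0, 0, 0]], [[0, 0, 0.005], [0, 0, 0]], [[0, 0, 0.005], [0, 0, 0]]]}}

```text
t: 27.95
tool_pos: [0.544, 0.162, 0.1164]
orientation: [-1.852, -2.537, 0.0]
force: [0.1, -0.5, -1.8]
opening: 0.0404
gripper_force: 14.8
```

{"op": "jog_arm", "data": {"rows": [[[0, 0, 0.003], [0, 0, 0]], [[0, 0, 0.004], [0, 0, 0]], [[0, 0, 0.004], [0, 0, 0]]]}}

```text
t: 28.25
tool_pos: [0.5441, 0.1621, 0.1158]
orientation: [1.852, 2.537, 0.0]
force: [0.2, -1.1, -0.1]
opening: 0.0404
gripper_force: 14.8
```

{"op": "jog_arm", "data": {"rows": [[[0, 0, 0.003], [0, 0, 0]], [[0, 0, 0.003], [0, 0, 0]], [[0, 0, 0.003], [0, 0, 0]]]}}

```text
t: 28.55
tool_pos: [0.5442, 0.1621, 0.1157]
orientation: [1.852, 2.537, 0.001]
force: [-1.5, -1.3, 5.6]
opening: 0.0401
gripper_force: 15.2
```

{"op": "jog_arm", "data": {"rows": [[[0, 0, 0], [0, 0, 0]], [[0, 0, 0], [0, 0, 0]]]}}

```text
t: 28.75
tool_pos: [0.5442, 0.1621, 0.1157]
orientation: [1.852, 2.537, 0.001]
force: [-2.0, -0.8, 5.5]
opening: 0.0403
gripper_force: 15.2
```

Contact. Releasing, rising, and moving clear for the final look.

{"op": "jog_arm", "data": {"rows": [[[0, 0, -0.002], [0, 0, 0]], [[0, 0, -0.002], [0, 0, 0]], [[0, 0, -0.002], [0, 0, 0]], [[0, 0, -0.002], [0, 0, 0]], [[0, 0, -0.002], [0, 0, 0]]], "hand": -0.3}}

```text
t: 29.25
tool_pos: [0.5439, 0.1621, 0.1153]
orientation: [-1.852, -2.537, 0.0]
force: [0.7, 1.2, 0.6]
opening: 0.06
gripper_force: 0.0
```

{"op": "jog_arm", "data": {"rows": [[[0, 0, -0.06], [0, 0, 0]], [[0, 0, -0.18], [0, 0, 0]], [[0, 0, -0.36], [0, 0, 0]], [[0, 0, -0.56], [0, 0, 0]], [[0, 0, -0.75], [0, 0, 0]]]}}

```text
t: 29.75
tool_pos: [0.5439, 0.162, 0.2681]
orientation: [1.852, 2.537, 0.001]
force: [0.2, -0.1, 0.2]
opening: 0.0605
gripper_force: 0.0
```

{"op": "jog_arm", "data": {"rows": [[[-0.2, 0, -0.05], [0, 0, 0]], [[-0.4, 0, -0.05], [0, 0, 0]], [[-0.6, 0, -0.05], [0, 0, 0]], [[-0.8, 0, -0.05], [0, 0, 0]], [[-1, 0, -0.05], [0, 0, 0]]]}}

```text
t: 30.25
tool_pos: [0.6054, -0.03, 0.2767]
orientation: [1.851, 2.537, 0.001]
force: [0.8, 0.1, 0.2]
opening: 0.0604
gripper_force: 0.0
```

{"op": "jog_arm", "data": {"rows": [[[-0.2, 0, 0], [0, 0, 0]], [[-0.4, 0, 0], [0, 0, 0]], [[-0.5, 0, 0], [0, 0, 0]], [[-0.5, 0, 0], [0, 0, 0]]]}}

```text
t: 30.65
tool_pos: [0.6356, -0.1263, 0.2756]
orientation: [1.856, 2.534, -0.001]
force: [0.5, -0.5, -1.0]
opening: 0.0603
gripper_force: 0.0
```

Run:
```python
from ov import *
a=snap('scene','s9');b=snap('top','t9')
sh=[(sq(.4927,.1756,17.7,.082,.082,.081),(0,0,255))]
for x,y in((.5261,.2181),(.5442,.1621)): sh+=[(circ(x,y,.022,.081),(0,255,0)),(circ(x,y,.017,.165),(255,0,255))]
A=draw(a,170,190,110,1,sh,400);B=draw(b,145,155,100,1,sh,400)
W=cv2.resize(b['frame'][:,:,::-1],(267,200)) ; W2=cv2.resize(a['frame'][:,:,::-1],(267,200))
P=np.zeros((200,800,3),np.uint8);P[:,:267]=W2;P[:,267:534]=W
cv2.imwrite('pics/fin.png',np.vstack([np.hstack([A,B]),P]))
```

```text
(no output)
```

View pics/fin.png

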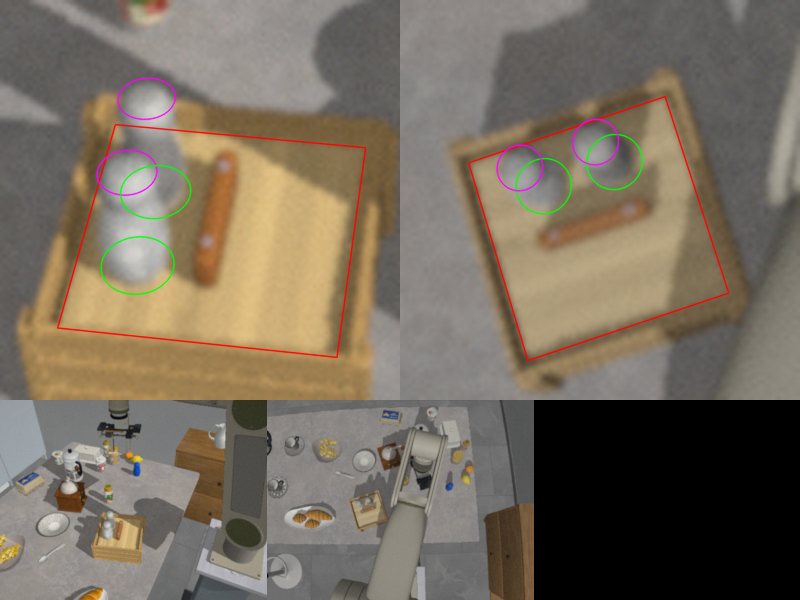

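The final look shows the board flat and both shakers upright on the far side, in a row parallel to the bar and midway to the edge. Domes (scene crop (127,172) and (146,100)) and bases lie on the predicted outlines, with centres about 59 mm apart, a gap of about 15 mm. The spice jar and the blue look-alike haven't moved.

```bash
python3 -c "
from plant import robot
print(robot.close_job())"
```

```text
the job is handed in; nothing more can be done
None
```

The job is handed in at about 31 s: the divider lies flat on the four pots, and the salt and pepper stand upright in a row on the far side of the grip bar, midway to the board edge and about 15 mm apart.

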